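# Ring the green group's bell, then the yellow group's, in the art room

### The job

Call two of the art-class groups to the table: ring the green desk bell, then the yellow one, by pressing the plunger on top of each gently down with the fingertips until the bell rings and letting it spring back up. Keep the red and purple bells silent, lift or shove nothing, and leave every bell and all the art things standing where they are, with your hand clear at the end.

Things in the scene. Friction and masses are not known exactly. Their poses are not given: they have to be found in the camera images.
- bell_green: green desk bell: a green dome (74 mm across at the bottom) on a black foot 80 mm across and 8 mm high, with a steel plunger cap, 22 mm across, standing out of the top centre; loose, about 0.37 kg, stands on the cutting mat. Origin: centre of the foot's underside, z up. The dome's top is 49 mm and the plunger's flat top 66 mm above the origin, on its axis.
- ring_green (a joint): how far the green bell's plunger is pressed, in m: 0 up, 0.006 fully down (top then 60 mm above the bell's origin). The bell rings once it is beyond 0.0035. It moves straight down and springs back by itself: about 1.5 N starts it, about 4 N holds it fully down.
- bell_yellow: yellow desk bell: a yellow dome (74 mm across at the bottom) on a black foot 80 mm across and 8 mm high, with a steel plunger cap, 22 mm across, standing out of the top centre; loose, about 0.37 kg, stands on the cutting mat. Origin: centre of the foot's underside, z up. The dome's top is 49 mm and the plunger's flat top 66 mm above the origin, on its axis.
- ring_yellow (a joint): how far the yellow bell's plunger is pressed, in m: 0 up, 0.006 fully down (top then 60 mm above the bell's origin). The bell rings once it is beyond 0.0035. It moves straight down and springs back by itself: about 1.5 N starts it, about 4 N holds it fully down.
- bell_red: red desk bell: a red dome (74 mm across at the bottom) on a black foot 80 mm across and 8 mm high, with a steel plunger cap, 22 mm across, standing out of the top centre; loose, about 0.37 kg, stands on the cutting mat. Origin: centre of the foot's underside, z up. The dome's top is 49 mm and the plunger's flat top 66 mm above the origin, on its axis. To be left alone.
- ring_red (a joint): how far the red bell's plunger is pressed, in m: 0 up, 0.006 fully down (top then 60 mm above the bell's origin). The bell rings once it is beyond 0.0035. It moves straight down and springs back by itself: about 1.5 N starts it, about 4 N holds it fully down.
- bell_purple: purple desk bell: a purple dome (74 mm across at the bottom) on a black foot 80 mm across and 8 mm high, with a steel plunger cap, 22 mm across, standing out of the top centre; loose, about 0.37 kg, stands on the cutting mat. Origin: centre of the foot's underside, z up. The dome's top is 49 mm and the plunger's flat top 66 mm above the origin, on its axis. To be left alone.
- ring_purple (a joint): how far the purple bell's plunger is pressed, in m: 0 up, 0.006 fully down (top then 60 mm above the bell's origin). The bell rings once it is beyond 0.0035. It moves straight down and springs back by itself: about 1.5 N starts it, about 4 N holds it fully down.
- mat: flat blue cutting mat with a pale grid, 420 mm (its x) by 594 mm (its y), 3 mm thick, fixed; origin: centre of its underside.
- tape: white ring of tape lying flat on the mat, 96 mm outside diameter, 24 mm high, loose; origin: centre of its underside. To be left alone.
- eraser: dark eraser block on the mat, 45 x 28 x 20 mm, loose; origin: centre of its underside. To be left alone.
- pencil_cup: orange cup of pencils to the left of the mat, 72 mm across, 95 mm high, pencils up to 172 mm, loose; origin: centre of its underside. To be left alone.
- paint_jar: closed blue jar to the right of the mat, 64 mm across, 85 mm high, loose; origin: centre of its underside. To be left alone.
- glue_stick: green glue stick standing to the right of the mat, 31 mm across, 95 mm high, loose; origin: centre of its underside. To be left alone.
There are look-alikes about, which are no part of the job. There is more than one size of the bell_green; the one meant has the size given above.

How it is judged (in metres and radians):
On the way, in this order (a step that is already met when the one before it is completed fails the run):
1. the green bell's plunger is pressed by the fingers (beyond 3.5 mm) (value of joint ring_green above 0.0035 m and contact force between the fingers and bell_green above 0.5 N), for 0.05 s.
2. the green plunger has sprung back up (value of joint ring_green below 0.0015 m), for 0.05 s.
3. the yellow bell's plunger is pressed by the fingers (beyond 3.5 mm) (value of joint ring_yellow above 0.0035 m and contact force between the fingers and bell_yellow above 0.5 N), for 0.05 s.
At the end, for the whole second after the job is handed in: All four plungers are up again (within 1.5 mm); all four bells stand upright and still within 20 mm of where they began; tape, eraser, pencil cup, paint jar and glue stick are within 20 mm of where they began (value of joint each of ring_green, ring_yellow, ring_red, ring_purple below 0.0015 m and distance of each of bell_green, bell_yellow, bell_red, bell_purple, tape, eraser, pencil_cup, paint_jar, glue_stick from where it was at the start of the episode below 0.02 m and angle between each of bell_green, bell_yellow, bell_red, bell_purple's own z axis and vertical below 0.1 rad and linear speed of each of bell_green, bell_yellow, bell_red, bell_purple below 0.02 m/s); the robot touches nothing.
It fails at once if the red bell's plunger is pressed (more than 2 mm) (value of joint ring_red above 0.002 m).
It fails at once if the purple bell's plunger is pressed (more than 2 mm) (value of joint ring_purple above 0.002 m).
It fails at once if a bell is lifted (more than 8 mm), tipped (more than 0.2 rad) or shoved out of place (more than 20 mm) (z of any of bell_green, bell_yellow, bell_red, bell_purple in the frame of mat above 0.011 m or angle between any of bell_green, bell_yellow, bell_red, bell_purple's own z axis and vertical above 0.2 rad or distance of any of bell_green, bell_yellow, bell_red, bell_purple from where it was at the start of the episode above 0.02 m).
It fails at once if a bell is struck or pressed hard (over 30 N) (contact force between any of the arm, the fingers and bell_green above 30 N or contact force between any of the arm, the fingers and bell_yellow above 30 N or contact force between any of the arm, the fingers and bell_red above 30 N or contact force between any of the arm, the fingers and bell_purple above 30 N).
It fails at once if the tape, eraser, pencil cup, paint jar or glue stick is moved more than 20 mm (distance of any of tape, eraser, pencil_cup, paint_jar, glue_stick from where it was at the start of the episode above 0.02 m).
It also fails if it takes over 42 s, if anything falls off the work surface, if the arm or the gripper's body presses on something with over 40 N, if the wrist force passes 120 N, or if a joint passes its speed limit or range.

### The arm

A 7-joint arm with a two-finger parallel gripper is mounted at the origin on the work surface. World frame = base frame: x ahead of the robot, y to its left, z up, the work surface at z = 0. Lengths are in mm, angles in rad, forces in N, time in s.
With the tool pointing down it reaches from about 425 to 1025 mm from the base axis. Payload 9.4 kg.
Tool frame: the origin (TCP) lies midway between the tips of the shut fingers; the grasp point (between the pads) lies 19 mm behind it; z points along the fingers, x is the direction in which the jaws open and shut, and the axes are right-handed (so a half turn about z gives the same grasp; the last joint's range is limited). The gripper opens to 93 mm and grips with 3 to 60 N. Pads are 15 mm wide; open, the fingers measure 128 mm over their backs; the gripper's body (75 mm by 188 mm) begins 65 mm behind the grasp point.
Start: joints at [-1.221, 0.599, -0.003, 1.599, 0.002, 0.943, -0.08], TCP at [300.125, 659.961, 218.618] pointing down, gripper open.
Joint ranges: [-2.57, 2.57], [-0.35, 1.97], [-1.29, 1.29], [0.11, 2.56], [-1.05, 4.19], [0.11, 1.86], [-2.63, 2.63]. Speed limits (rad/s): [2.22, 2.22, 3.01, 3.01, 3.14, 3.14, 3.14].

### API

Orientations are given as a 3x3 rotation matrix whose columns are the frame's x, y, z axes.
In Python, from station import telemetry, cams, job gives the robot as it stands. The module is installed in compiled form; this text tells all that it offers.
- The arm moves only by the tool jog_arm, never from a script. Its argument "deltas" is a list of rows, each a list of 3 entries, a list of its own where there are three numbers: the gripper's target within -1 to 1 (shut at 1, half-way at 0, fully open at -1), then the shift along the world's x, y, z in cm, then the turn about the world's z in rad. A call has 1 to 20 rows; each row is the pose to reach, as a shift and turn from the pose commanded when the call began; what a row does not reach only later rows make up. A row lasts 1/12 s, in which the tool goes at most 41.7 mm and 7.16 degrees, less where a joint would pass 70% of its speed; a pose out of reach is approached as far as the arm can. A call with a gripper value outside its range is refused whole. The fingers move at their own pace and stop on an object; "squeeze" is the grip in N (left out, the last holds). Time passes only in rows, so rows that repeat a pose let the fingers close. It gives the time, the measured TCP pose, the force and the opening at its end, in the units of the state.
- telemetry.sense(): the state, without advancing time (a new reading comes with each control period).
- cams.get_image(name): name is "side" or "top" or "wrist"; returns a dict with "frame" (480x640x3 uint8, blue, green, red), "mtx" (3x3 intrinsics, pixels), "dist_coeffs" ([k1, k2, p1, p2, k3] as OpenCV has them; the pictures are not rectified), "extrinsics" (4x4, takes a point from world to camera coordinates). Camera axes: x right, y down, z forward; pixel columns grow to the right and rows downward; lengths in mm; the calibration is good to about 2 mm. A picture is of the moment at which its call begins. There is no depth.
- job.hand_in(): hands the job in, once; it reports no verdict.
The state is a dict: "time": time; "q": joint angles; "qvel": joint speeds; "joint_torque": joint torques, N m; "ee_pos": TCP position; "eef_rot": TCP orientation; "ft_force": force on the tool from outside, world axes, zero at the start; "wrist_torque": the same for the moment, N m; "grip_width": opening from 0.0 (shut) to 1.0 (fully open).
Only numpy, scipy, OpenCV 4.12 (cv2) and the standard library are available. Lean on these libraries where they do the work, as an engineer would, in place of code of your own. Each camera call takes 0.05 s, during which the arm holds its last target.

## Working session

There is one attempt and no reset: what is moved stays moved. The work goes in short steps, Python scripts to look and compute and a tool call to move; the robot and the scene stay as the last step left them, time stands still between calls to the robot, and variables do not carry over. Pictures are saved under pics/ and viewed, and the job is handed in when it is done.

Besides the shell and the picture viewer there is one more tool, called as name(argument=value, ...) on one line, values as JSON. jog_arm: Moves the arm, as the interface text tells. Its arguments: {"type":"object","properties":{"deltas":{"type":"array"},"squeeze":{"type":"number"}},"required":["deltas"]}

```bash
mkdir -p pics; python3 - <<'E'
from station import telemetry, cams, job
import cv2,pickle
s=telemetry.sense();print(s)
d={}
for n in("top","side"):
    d[n]=cams.get_image(n);cv2.imwrite(f"pics/{n}0.png",d[n]["frame"]);print(n,d[n]["mtx"],d[n]["dist_coeffs"],d[n]["extrinsics"])
pickle.dump(d,open("d0.pkl","wb"))
E
```

```text
{'time': 0.0, 'q': array([-1.22069653,  0.60009339, -0.00256025,  1.60012836,  0.00181024,
        0.94288336, -0.07980653]), 'qvel': array([-0.00013174,  0.00057478, -0.00020703, -0.00014953,  0.00030966,
       -0.00031651,  0.00083505]), 'joint_torque': array([-4.26652759e-04, -7.65048695e+01,  1.49738409e+00, -2.52353954e+01,
       -5.23699040e-02,  1.68874097e-02,  1.63851037e-04]), 'ee_pos': array([299.92973392, 659.51986699, 217.78318924]), 'eef_rot': array([[ 4.13893844e-01,  9.10325018e-01, -4.96985491e-04],
       [ 9.10323912e-01, -4.13894119e-01, -1.42614870e-03],
       [-1.50395822e-03,  1.37856393e-04, -9.99998860e-01]]), 'ft_force': array([ 0.20848845,  0.00940006, -0.32857331]), 'wrist_torque': array([-0.03718065, -0.00890629, -0.05534392]), 'grip_width': 1.0004116968251808}
top [[597.97303416   0.         331.27402196]
 [  0.         597.97303416 247.78401941]
 [  0.           0.           1.        ]] [-0.06335402  0.          0.          0.          0.        ] [[ 1.06159255e-02 -9.99890384e-01  1.03209593e-02  7.04734439e+00]
 [-9.95464614e-01 -1.15436474e-02 -9.44295895e-02  4.92750674e+02]
 [ 9.45383800e-02 -9.27169225e-03 -9.95478041e-01  1.72417912e+03]
 [ 0.00000000e+00  0.00000000e+00  0.00000000e+00  1.00000000e+00]]
side [[581.83174387   0.         310.96313725]
 [  0.         581.83174387 244.95210021]
 [  0.           0.           1.        ]] [-0.12605912  0.          0.          0.          0.        ] [[ 7.98868075e-01 -6.00955470e-01 -2.57356251e-02 -3.85209158e+02]
 [-3.17538618e-01 -3.85003186e-01 -8.66568966e-01  2.17110360e+02]
 [ 5.10861062e-01  7.00446336e-01 -4.98393323e-01  1.17104216e+03]
 [ 0.00000000e+00  0.00000000e+00  0.00000000e+00  1.00000000e+00]]
```

View pics/top0.png

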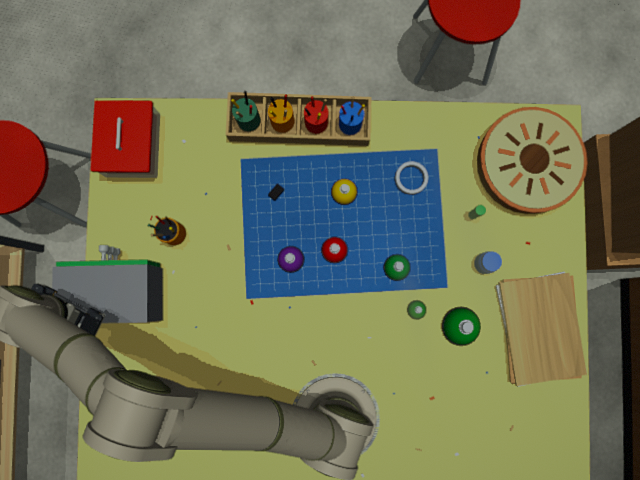

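View pics/side0.png

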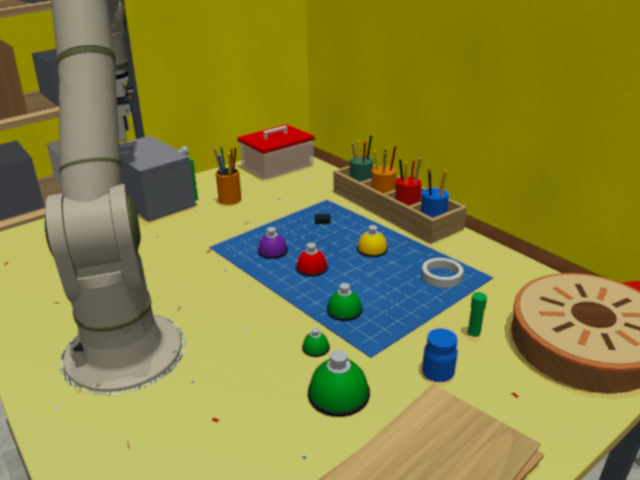

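The top view shows the mat with four bells: green (397,267), yellow (344,191), red (334,250) and purple (290,259). The small (417,310) and large (461,326) green look-alikes stand off the mat. The side view agrees, with green at (345,303) and yellow at (373,241).

```bash
cat > h.py <<'E'
import cv2,numpy as np
def ray(d,px):
    K,D,E=d["mtx"],d["dist_coeffs"],np.array(d["extrinsics"])
    u=cv2.undistortPoints(np.array([[px]],float),K,D)[0,0]
    R,t=E[:3,:3],E[:3,3]
    return -R.T@t, R.T@np.array([u[0],u[1],1])
def plane(d,px,z):
    o,v=ray(d,px);return o+v*(z-o[2])/v[2]
def tri(d1,p1,d2,p2):
    o1,v1=ray(d1,p1);o2,v2=ray(d2,p2)
    s=np.linalg.lstsq(np.c_[v1,-v2],o2-o1,rcond=None)[0]
    a,b=o1+s[0]*v1,o2+s[1]*v2
    return (a+b)/2,np.linalg.norm(a-b)
def proj(d,P):
    E=np.array(d["extrinsics"]);r=cv2.Rodrigues(E[:3,:3])[0]
    return cv2.projectPoints(np.array([P],float),r,E[:3,3],d["mtx"],d["dist_coeffs"])[0][0,0]
def cap(d,c,r=12,dbg=False):
    x,y=c;f=d["frame"][y-r:y+r+1,x-r:x+r+1];h=cv2.cvtColor(f,cv2.COLOR_BGR2HSV)
    m=((h[...,1]<90)&(h[...,2]>110)).astype(np.uint8)
    n,l,s,ce=cv2.connectedComponentsWithStats(m)
    i=1+np.argmax(s[1:,4]);return ce[i]+[x-r,y-r],s[i]
E
python3 - <<'E'
from h import *
import pickle
d=pickle.load(open("d0.pkl","rb"))
T={"green":(397,266),"yellow":(344,189),"red":(335,249),"purple":(290,258)}
S={"green":(345,289),"yellow":(373,230),"red":(311,248),"purple":(271,233)}
for n in T:
    p,s=cap(d["top"],T[n]);q,s2=cap(d["side"],S[n],9)
    print(n,p,s,q,s2,plane(d["top"],p,67).round(1),plane(d["side"],q,65).round(1),tri(d["top"],p,d["side"],q))
ims=[]
for k,c in(("top",T),("side",S)):
  for n in("green","yellow"):
    x,y=c[n];ims.append(cv2.resize(d[k]["frame"][y-30:y+30,x-30:x+30],(300,300),interpolation=0))
cv2.imwrite("pics/z.png",np.vstack([np.hstack(ims[:2]),np.hstack(ims[2:])]))
E
```

```text
green [398.3902439  265.92682927] [ 8  7 11 11 82] [344.32478632 288.99145299] [  2   3  14  13 117] [ 438.8 -178.7   67. ] [ 434.8 -183.5   65. ] (array([ 438.91184704, -179.17131087,   60.99870202]), np.float64(0.7723752403004611))
yellow [344.4        188.11428571] [ 8  7 10 10 70] [372.7875 229.7875] [ 0  4 19 11 80] [661.5 -23.   67. ] [658.3 -26.6  65. ] (array([662.12332509, -22.96732928,  62.23119461]), np.float64(0.6764584831757433))
red [334.40506329 248.18987342] [ 7  7 10 10 79] [311.18604651 247.74418605] [ 2  4 15 11 86] [487.4   4.   67. ] [4.851e+02 2.000e-01 6.500e+01] (array([487.85637135,   3.93710625,  62.31960998]), np.float64(0.041500295145113344))
purple [289.51724138 257.67816092] [ 7  7 10 11 87] [271.48235294 231.96470588] [ 4  3 12 11 85] [458.9 131.4  67. ] [455.5 126.7  65. ] (array([459.01663718, 131.82631473,  61.62631653]), np.float64(0.595271610065696))
```

View pics/z.png

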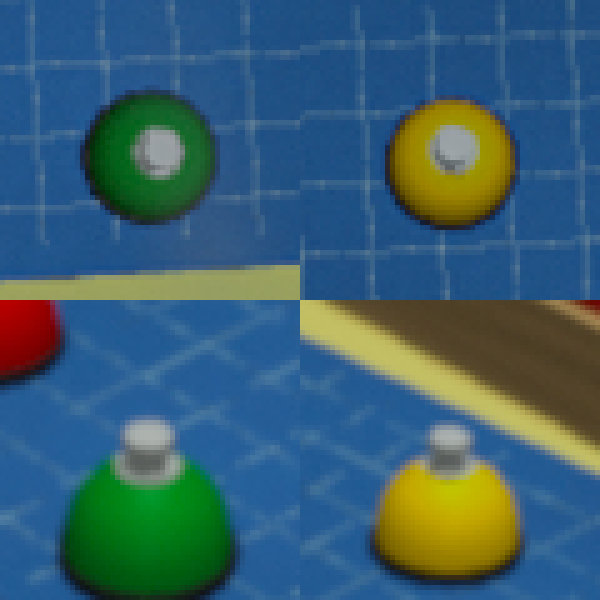

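jog_arm(deltas=[[1, [4, -4, 0], 0], [1, [6, -8, 0], 0], [1, [8, -12, 0], 0], [1, [10, -16, 0], 0], [1, [11, -20, 0], 0], [1, [12, -24, 0], 0], [1, [13, -28, 0], 0], [1, [14, -32, 0], 0], [1, [15, -36, 0], 0], [1, [15, -40, 0], 0], [1, [15, -44, 0], 0], [1, [15, -48, 0], 0], [1, [15, -52, 0], 0], [1, [15, -56, 0], 0], [1, [15, -60, 0], 0], [1, [15, -64, 0], 0], [1, [15, -68, 0], 0], [1, [15, -72, 0], 0], [1, [14.5, -76, 0], 0], [1, [14, -80, 0], 0]], squeeze=10)

```text
time: 1.77
ee_pos: [440.0, -139.4, 218.6]
eef_rot: [[0.414, 0.91, 0.0], [0.91, -0.414, -0.0], [0.0, 0.0, -1.0]]
ft_force: [0.2, 0.2, 0.9]
grip_width: 0.004
```

jog_arm(deltas=[[1, [-0.1, -2, 0], 0], [1, [-0.1, -4, 0], 0], [1, [-0.1, -4, -3], 0], [1, [-0.1, -4, -6], 0], [1, [-0.1, -4, -9], 0], [1, [-0.1, -4, -11], 0], [1, [-0.1, -4, -12], 0], [1, [-0.1, -4, -12], 0], [1, [-0.1, -4, -12], 0]])

```text
time: 2.52
ee_pos: [439.1, -177.4, 98.3]
eef_rot: [[0.414, 0.91, -0.002], [0.91, -0.414, 0.0], [-0.0, -0.002, -1.0]]
ft_force: [-0.0, -0.5, -0.1]
grip_width: 0.004
```

```bash
python3 - <<'E'
from station import telemetry, cams
import cv2
from h import *
s=telemetry.sense();print(s["ee_pos"],s["ft_force"],s["time"])
ims=[]
for n in("side","top","wrist"):
    d=cams.get_image(n);P=s["ee_pos"];u=proj(d,P);print(n,u,proj(d,[439,-179,69]))
    if n=="wrist": ims.append(d["frame"][::2,::2])
    else:
        x,y=int(u[0]),int(u[1]);ims.append(cv2.resize(d["frame"][y-40:y+40,x-40:x+40],(240,240),interpolation=0))
cv2.imwrite("pics/g1.png",np.hstack(ims))
E
```

```text
[ 439.0790653  -177.37933864   98.25893515] [-0.0494986  -0.46571617 -0.0511482 ] 2.5167
side [344.08638273 273.89070922] [344.4991192 285.8003261]
top [399.29652683 265.11579937] [398.59413667 265.82479368]
wrist [317.07702501 281.92740657] [314.74251364 264.26320181]
```

View pics/g1.png

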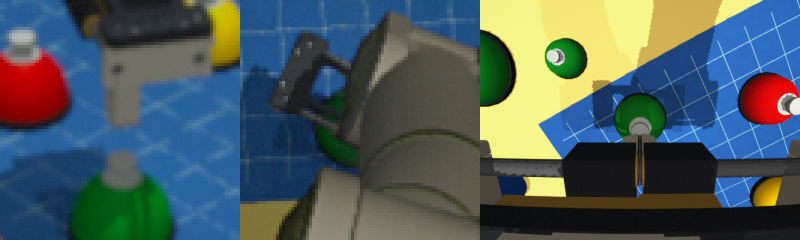

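The wrist and side views show the shut fingertips right above the green cap, so I'll descend.

jog_arm(deltas=[[1, [0, -0.1, -1], 0], [1, [0, -0.1, -2], 0], [1, [0, -0.1, -2.4], 0], [1, [0, -0.1, -2.6], 0], [1, [0, -0.1, -2.7], 0], [1, [0, -0.1, -2.8], 0], [1, [0, -0.1, -2.9], 0], [1, [0, -0.1, -3.0], 0], [1, [0, -0.1, -3.1], 0], [1, [0, -0.1, -3.1], 0]])

```text
time: 3.5
ee_pos: [439.7, -178.5, 67.7]
eef_rot: [[0.414, 0.91, 0.001], [0.91, -0.414, -0.0], [0.0, 0.001, -1.0]]
ft_force: [-0.7, -0.2, 0.7]
grip_width: 0.006
```

jog_arm(deltas=[[1, [0, 0, -0.1], 0], [1, [0, 0, -0.2], 0], [1, [0, 0, -0.3], 0], [1, [0, 0, -0.35], 0], [1, [0, 0, -0.35], 0], [1, [0, 0, -0.35], 0]])

```text
time: 4.0
ee_pos: [439.7, -178.5, 64.1]
eef_rot: [[0.414, 0.91, 0.0], [0.91, -0.414, -0.0], [0.0, 0.0, -1.0]]
ft_force: [0.4, 0.6, 3.1]
grip_width: 0.003
```

```bash
cat > look.py <<'E'
from station import telemetry, cams
from h import *
import sys
s=telemetry.sense();print(s["ee_pos"],s["ft_force"],s["time"])
d=cams.get_image("side");u=proj(d,s["ee_pos"]);x,y=int(u[0]),int(u[1])
a=cv2.resize(d["frame"][y-30:y+30,x-30:x+30],(480,480),interpolation=0)
cv2.imwrite(sys.argv[1],a);print(telemetry.sense()["ft_force"])
E
python3 look.py pics/g2.png
```

```text
[ 439.65697312 -178.47930865   64.14451318] [0.36051884 0.6119212  3.09271673] 4.0
[0.54898704 1.39116892 2.65421957]
```

View pics/g2.png

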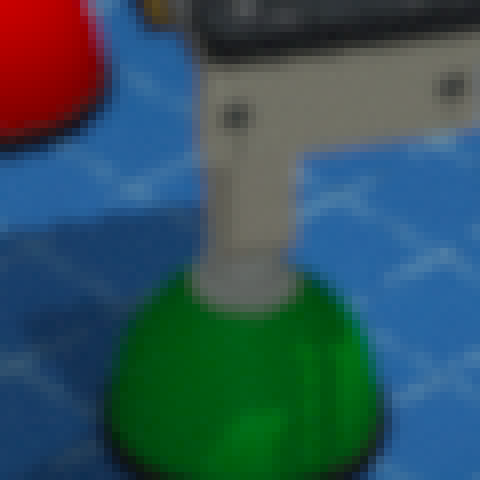

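The cap is visibly pressed under the fingertips, and the force is 2.7–3.1 N. I'll go a little further to be sure of the ring.

jog_arm(deltas=[[1, [0, 0, -0.05], 0], [1, [0, 0, -0.1], 0], [1, [0, 0, -0.1], 0], [1, [0, 0, -0.1], 0]])

```text
time: 4.38
ee_pos: [439.6, -178.5, 63.3]
eef_rot: [[0.414, 0.91, 0.001], [0.91, -0.414, -0.0], [0.0, 0.001, -1.0]]
ft_force: [0.0, -0.9, 7.0]
grip_width: 0.008
```

The force is 7 N with the plunger at its stop, so green has certainly rung. Lifting straight up, then moving over to yellow.

jog_arm(deltas=[[1, [0, 0, 0.3], 0], [1, [0, 0, 0.8], 0], [1, [0, 0, 2], 0], [1, [0, 0, 4], 0], [1, [0, 0, 6.5], 0], [1, [3, 2, 7], 0], [1, [6, 4, 7], 0], [1, [9, 6, 7], 0], [1, [12, 8, 7], 0], [1, [15, 10, 7], 0], [1, [18, 12.5, 7], 0], [1, [21, 14.5, 7], 0], [1, [22.2, 15.5, 7], 0], [1, [22.2, 15.5, 7], 0], [1, [22.2, 15.5, 5], 0], [1, [22.2, 15.5, 3.6], 0], [1, [22.2, 15.5, 3.6], 0], [1, [22.2, 15.5, 3.6], 0]])

```text
time: 5.88
ee_pos: [659.8, -24.4, 98.7]
eef_rot: [[0.415, 0.91, -0.003], [0.91, -0.415, -0.0], [-0.002, -0.002, -1.0]]
ft_force: [-0.6, 0.7, 0.1]
grip_width: 0.006
```

```bash
python3 look.py pics/y1.png; python3 - <<'E'
from station import cams
from h import *
d=cams.get_image("side");print(cap(d,(345,289),9))
cv2.imwrite("pics/y1s.png",d["frame"])
d=cams.get_image("wrist");cv2.imwrite("pics/y1w.png",d["frame"])
E
```

```text
[659.83061365 -24.36649664  98.66556293] [-0.59043499  0.74295864  0.0934898 ] 5.8833
[ 0.34334048 -0.29960741  0.62119559]
(array([344.25203252, 289.        ]), array([  2,   3,  14,  13, 123], dtype=int32))
```

View pics/y1s.png

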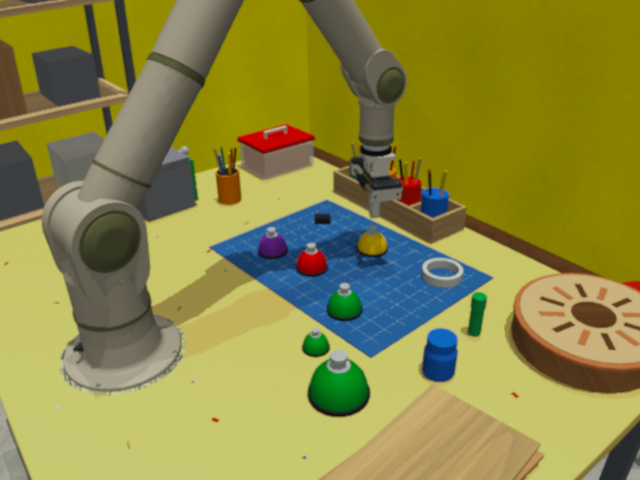

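View pics/y1w.png

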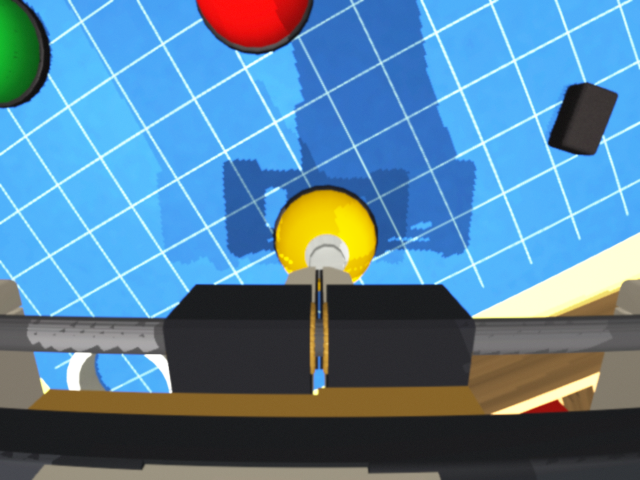

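The green cap is back at its original pixel (344,289), sprung up and unmoved. The wrist view shows the tips over the yellow cap (325,255). Descending.

jog_arm(deltas=[[1, [0.1, 0.1, -1], 0], [1, [0.1, 0.1, -2], 0], [1, [0.1, 0.1, -2.4], 0], [1, [0.1, 0.1, -2.6], 0], [1, [0.1, 0.1, -2.7], 0], [1, [0.1, 0.1, -2.8], 0], [1, [0.1, 0.1, -2.9], 0], [1, [0.1, 0.1, -3.0], 0], [1, [0.1, 0.1, -3.1], 0], [1, [0.1, 0.1, -3.1], 0]])

```text
time: 6.87
ee_pos: [662.6, -22.5, 68.2]
eef_rot: [[0.414, 0.91, 0.0], [0.91, -0.414, -0.0], [0.0, 0.0, -1.0]]
ft_force: [0.5, -0.2, 2.4]
grip_width: 0.007
```

```bash
python3 look.py pics/y2.png
```

```text
[662.60930233 -22.45307579  68.24687368] [ 0.52174702 -0.19717767  2.35964739] 6.8667
[-0.0461673   0.74981607  1.68704111]
```

View pics/y2.png

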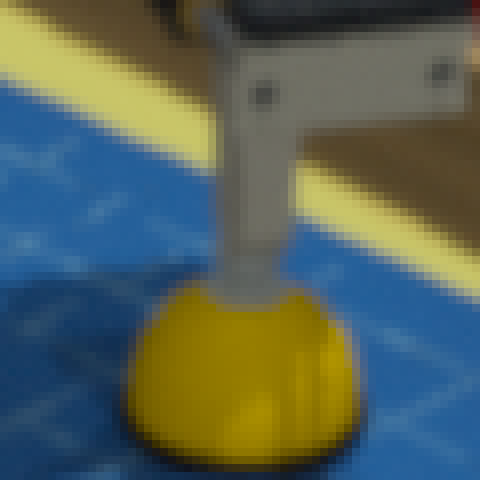

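The fingertips sit centred on the yellow cap and contact has begun at about 2 N. Pressing the rest of the way.

jog_arm(deltas=[[1, [0, 0, -0.1], 0], [1, [0, 0, -0.2], 0], [1, [0, 0, -0.3], 0], [1, [0, 0, -0.4], 0], [1, [0, 0, -0.45], 0], [1, [0, 0, -0.45], 0], [1, [0, 0, -0.45], 0]])

```text
time: 7.5
ee_pos: [662.6, -22.4, 63.7]
eef_rot: [[0.414, 0.91, 0.0], [0.91, -0.414, -0.0], [0.0, 0.0, -1.0]]
ft_force: [1.3, 0.3, 3.9]
grip_width: 0.005
```

jog_arm(deltas=[[1, [0, 0, -0.05], 0], [1, [0, 0, -0.08], 0], [1, [0, 0, -0.08], 0], [1, [0, 0, -0.08], 0]])

```text
time: 7.83
ee_pos: [662.6, -22.5, 63.4]
eef_rot: [[0.414, 0.91, 0.001], [0.91, -0.414, 0.0], [0.0, 0.0, -1.0]]
ft_force: [-1.1, 0.4, 7.9]
grip_width: 0.004
```

The force is 7.9 N at the stop, so yellow has rung. Lifting clear.

jog_arm(deltas=[[1, [0, 0, 0.3], 0], [1, [0, 0, 0.8], 0], [1, [0, 0, 2], 0], [1, [0, 0, 4], 0], [1, [0, 0, 7], 0], [1, [0, 0, 10], 0], [1, [0, 0, 13], 0], [1, [0, 0, 15], 0], [1, [-4, 0, 15], 0], [1, [-8, 0, 15], 0], [1, [-8, 0, 15], 0], [1, [-8, 0, 15], 0], [1, [-8, 0, 15], 0]])

```text
time: 8.92
ee_pos: [583.0, -22.3, 213.7]
eef_rot: [[0.414, 0.91, 0.001], [0.91, -0.414, 0.0], [0.001, 0.001, -1.0]]
ft_force: [0.6, 0.1, 0.2]
grip_width: 0.004
```

```bash
python3 - <<'E'
from station import cams,telemetry
from h import *
import pickle
d0=pickle.load(open("d0.pkl","rb"))["side"]
d=cams.get_image("side")
for n,c in {"green":(345,289),"yellow":(373,230),"red":(311,248),"purple":(271,233)}.items(): print(n,cap(d0,c,9)[0],cap(d,c,9)[0])
s=telemetry.sense();print(s["ee_pos"],s["ft_force"],s["time"])
cv2.imwrite("pics/end.png",d["frame"])
E
```

```text
green [344.32478632 288.99145299] [344.25203252 289.        ]
yellow [372.7875 229.7875] [372.78571429 229.86904762]
red [311.18604651 247.74418605] [310.79545455 245.45454545]
purple [271.48235294 231.96470588] [271.44565217 232.04347826]
[583.56765665 -22.25791104 213.4640787 ] [ 0.51667137 -0.5514533   0.16681476] 8.9667
```

View pics/end.png

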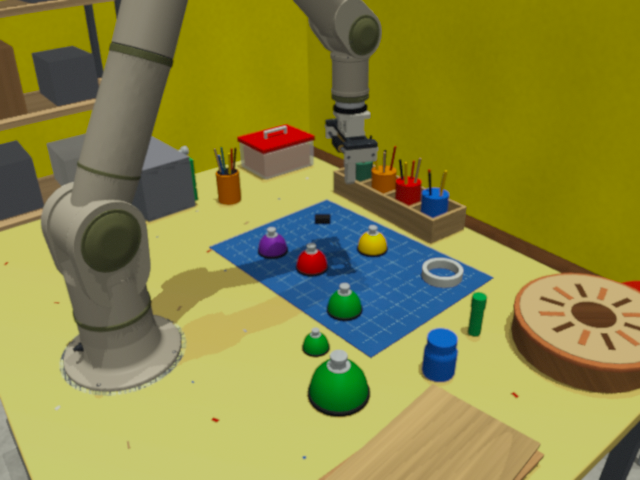

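All the bells and art things stand as they began, and the hand is clear at about z = 213 mm. The red cap's mask centroid reads 2 px off because the arm's shadow falls beside it; the arm never came near it.

```bash
python3 -c "
from station import job
print(job.hand_in())"
```

```text
the job is handed in; nothing more can be done
None
```

I rang the green bell on the mat and then the yellow one, pressing each plunger with the shut fingertips down to its stop. Contact force at the stops was about 7 N on green and 8 N on yellow. I then lifted straight off each bell and handed in at about 9 s with the hand clear above the mat.

**Checks that agreed:** in the side camera, the green, yellow and purple caps are within 0.1 px of their starting positions, so those plungers are up and the bells unmoved. The art things look unmoved by eye in the same picture. The wrist force is back to noise level.

**Check that disagreed:** the red cap's measured centre came out about 2 px off. I put this down to the arm's shadow falling beside it. The arm passed no nearer than above it, and the bell looks in place. I did not take a second picture to confirm this.

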